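Hold the bib clip open around the feeding chart's edge

TASK

First push the feeding-chart stand squarely against the front of the sterilising box, so that the straight back of its foot lies flush along the box. Then squeeze the two handles of the spring bib clip so its jaws spread fully open, lift it off the table, and bring the open jaws in from the side around the overhanging upright edge of the chart card, well past the edge and one jaw on each face, and finish while holding it there, wide open and touching neither chart stand nor box, ready for me to slip a note in. Leave the other things where they are.

Things in the scene. Friction and masses are not known exactly. Their poses are not given: they have to be found in the camera images.
- steriliser: White sterilising box, fixed to the table, 160 mm (its x) by 240 mm (its y), 100 mm tall, with a closed flat hinged lid on top (110 mm in all, overhanging 2 mm). Origin at the centre of its underside. Its flat front face is at its x = -80 mm, looks along its -x (towards the robot) and is the face to lay the stand against.
- box_front (a point): Centre of that front face, 50 mm up.
- stand: Loose feeding-chart stand, 0.2 to 0.45 kg: straight grey foot 60 mm (its x) by 150 mm (its y), 20 mm tall, a stiff white ruled card fixed upright in it. Origin at the centre of the foot's underside, z up. The foot's flat back is at x = +30 mm (front at -30) and starts 30 to 115 mm short of the box, up to 0.3 rad from square.
- foot_back_left (a point): Back corner of the foot at its +y end, at stand (30, 75, 10) mm.
- foot_back_right (a point): Back corner of the foot at its -y end, at stand (30, -75, 10) mm.
- card_edge (a point): Middle of the card's overhanging upright edge, at stand (-12, -125, 56) mm. The card is 4 mm thick, in the stand's y-z plane at x = -12 mm, and spans y = -125 to +70 mm, z = 20 to 92 mm: 50 mm of it overhang the foot at the -y end (robot's right).
- clip: Green plastic spring clip, clothes-peg kind, 65 g, lying flat, 22 mm tall, 107 mm long. Origin on its pivot axis at the underside; x points along the jaws, z up, y across. The closed jaws reach x = +52 mm, each 7 mm thick. Behind the pivot two flat handles run to x = -55 mm, splayed 51 mm wide at their ends; squeeze them together along y, best at x = -35 mm.
- clip_left_tip (a point): Inner face of the +y jaw, 50 mm ahead of the pivot, 11 mm above the underside. Squeezing at x = -35 mm takes about 9 N to start and 12 N for full opening, where a stop is met: handles then parallel, 28 mm over their outsides, jaw tips about 24 mm apart, jaws 40 mm over their outsides. Let go, it springs shut.
- clip_right_tip (a point): Inner face of the -y jaw, 50 mm ahead of the pivot, 11 mm above the underside; opens like the other.
- feeding_bottle: Bystander: clear closed feeding bottle, 54 mm across, 160 mm tall; origin under its centre.
- cup: Bystander: green plastic cup, 68 mm across, 70 mm tall; origin under its centre. It and the clip may swap places.
- spoon: Bystander: steel spoon, 160 mm long, lying along its x.
- bottle_brush: Bystander: hard silicone bottle brush lying along its x, 220 mm long, 36 mm thick head.
- milk_tin: Bystander: milk tin, 90 mm across, 120 mm tall.
- bowl: Bystander: white bowl, 110 mm across, 45 mm tall.
- dummy: Bystander: baby's dummy, 40 mm across, 31 mm tall.
Things that resemble listed ones, but are neither listed nor needed, are in the scene too. Of the things that look like the clip, take the one that is nearest to the robot's base at the start. Leave any yellow look-alike of the stand alone.

How it is judged:
By the outcome, as a careful person would: the job done as asked, in the order asked, and still so for the second after the job is handed in, while the arm keeps its last pose, push and grip.
It also fails if it takes over 53 s, if anything falls off the work surface, if the arm or the gripper's body presses on something with over 40 N, if the wrist force passes 120 N, or if a joint passes its speed limit or range.

ROBOT

A 7-joint arm with a two-finger parallel gripper is mounted at the origin on the work surface. World frame = base frame: x ahead of the robot, y to its left, z up, the work surface at z = 0. Lengths are in mm, angles in rad, forces in N, time in s.
With the tool pointing down it reaches from about 400 to 875 mm from the base axis. Payload 4.4 kg.
Tool frame: the origin (TCP) lies midway between the tips of the shut fingers; the grasp point (between the pads) lies ctrl.grip_depth behind it (ctrl.grip_depth is the distance from the TCP to the grasp point, in mm); z points along the fingers, y is the line along which they close (so a half turn about z gives the same grasp; the last joint's range is limited). The gripper opens to 85 mm and grips with 20 to 120 N. Pads are 22 mm wide; open, the fingers measure 114 mm over their backs; the gripper's body (76 mm by 85 mm) begins 54 mm behind the grasp point. The pads swing forward as they close: fully open they stand 13 mm farther back than shut.
Start: joints at [1.073, 0.628, 0.038, 1.517, -0.027, 0.996, -0.02], TCP at [272.057, -590.341, 231.313] pointing down, gripper open.
Joint ranges: [-3.06, 3.06], [-0.37, 2.12], [-1.25, 1.32], [0.18, 2.47], [-1.1, 4.24], [0.23, 1.98], [-2.94, 2.94]. Speed limits (rad/s): [2.57, 2.57, 3.14, 3.14, 3.14, 3.14, 3.14].

INTERFACE

Orientations are given as [roll, pitch, yaw] about the fixed x, y, z axes, in that order (R = Rz(yaw) Ry(pitch) Rx(roll)).
In Python, from cell import ctrl gives the robot as it stands.
- The arm moves only by the tool carry_out, never from a script. Its argument "deltas" is one flat list of numbers, 7 for each row, row after row: the turn, a rotation vector about the tool's x, y, z in degrees, then the shift along the tool's x, y, z in m, then the closure, from -1 (fully open) to 1 (shut). In form: [wx, wy, wz, dx, dy, dz, claw, wx, wy, wz, dx, dy, dz, claw, ...]. A call has 1 to 12 rows; each row shifts and turns the commanded pose from where the row before left it, along the tool's axes as they then stand; what a row does not reach is not made up. A row lasts 1/8 s, in which the tool goes at most 62.5 mm and 10.7 degrees, less where a joint would pass 70% of its speed; a pose out of reach is approached as far as the arm can. A call with a gripper value outside its range is refused whole. The fingers move at their own pace and stop on an object; the grip force is fixed at half the most. Time passes only in rows, so rows that do not move let the fingers close. It gives the time, the measured TCP pose, the force, the opening and the grip force at its end, in the units of the state.
- ctrl.read_state(): the state, without advancing time (a new reading comes with each control period).
- ctrl.get_image(name): name is "scene" or "top" or "wrist"; returns the picture (400x640x3 uint8, red, green, blue); there is no depth.
- ctrl.calibration(name): a dict with "mtx" (3x3 intrinsics, pixels), "R" (3x3) and "t" (3): a world point X has camera coordinates R X + t. Camera axes: x right, y down, z forward; pixel columns grow to the right and rows downward; lengths in mm; the calibration is good to about 2 mm. A picture is of the moment at which its call begins: read the wrist's pose just before it. calibration takes no time and is no camera call; for the wrist camera it gives the pose at the moment of the call.
- ctrl.finish_job(): hands the job in; it is judged then, once.
The state is a dict: "clock": time; "qpos": joint angles; "qd": joint speeds; "tau": joint torques, N m; "eef_pos": TCP position; "tool_rot": TCP orientation; "force": force on the tool from outside, world axes, zero at the start; "torque": the same for the moment, N m; "width": finger opening in mm; "gripper_force": force on a finger pad.
Only numpy, scipy, OpenCV 4.12 (cv2) and the standard library are available. Lean on these libraries where they do the work, as an engineer would, in place of code of your own. Each camera call takes 0.05 s, during which the arm holds its last target. There are 200 camera calls.

## Working session

There is one attempt and no reset: what is moved stays moved. The work goes in short steps, Python scripts to look and compute and a tool call to move; the robot and the scene stay as the last step left them, time stands still between calls to the robot, and variables do not carry over. Pictures are saved under pics/ and viewed, at most 10 in all, crops included, and the job is handed in when it is done.

Besides the shell and the picture viewer there is one more tool, called after "Request:" as name(argument=value, ...) on one line, values as JSON. carry_out: Moves the arm, as the interface text tells. Its arguments: {"type":"object","properties":{"deltas":{"type":"array"}},"required":["deltas"]}

```bash
ls; mkdir -p pics
cat > h.py <<'E'
import numpy as np, cv2
from cell import ctrl
from scipy.spatial.transform import Rotation as Ro
def cal(n):
    c=ctrl.calibration(n); return np.array(c["mtx"]),np.array(c["R"]),np.array(c["t"]).ravel()
def ray(c,u,v):
    K,R,t=c; d=R.T@np.linalg.inv(K)@np.array([u,v,1.]); return -R.T@t,d
def onz(c,u,v,z):
    o,d=ray(c,u,v); return o+d*(z-o[2])/d[2]
def proj(c,X):
    K,R,t=c; p=K@(R@np.asarray(X,float)+t); return p[:2]/p[2]
def tri(c1,p1,c2,p2):
    o1,d1=ray(c1,*p1);o2,d2=ray(c2,*p2); d1/=np.linalg.norm(d1);d2/=np.linalg.norm(d2)
    s=np.linalg.lstsq(np.c_[d1,-d2],o2-o1,rcond=None)[0]
    a,b=o1+d1*s[0],o2+d2*s[1]; return (a+b)/2,np.linalg.norm(a-b)
def save(n,f):
    im=ctrl.get_image(n); cv2.imwrite('pics/'+f,cv2.cvtColor(im,cv2.COLOR_RGB2BGR)); return im
E
python3 - <<'E'
from h import *
s=ctrl.read_state();print(s, ctrl.grip_depth)
a=save("scene","a1.png");b=save("top","a2.png");c=save("wrist","a3.png")
for n in("scene","top","wrist"):
    k=cal(n);print(n,(-k[1].T@k[2]).round(),k[1][2].round(2))
E
```

```text
pics
{'clock': 0.0, 'qpos': array([ 1.07318186,  0.62936631,  0.03843776,  1.51835925, -0.02699119,
        0.99629993, -0.02001094]), 'qd': array([-1.23442312e-03, -2.84030243e-05,  1.26488846e-03, -4.47256860e-04,
        9.81428563e-04,  9.06258156e-05, -1.11198581e-04]), 'tau': array([ 4.29953379e-04, -5.63394642e+01,  1.22652389e+00, -1.93444151e+01,
        1.10906828e-02,  1.05803620e-02,  1.15426593e-05]), 'eef_pos': array([ 271.80301052, -589.75703918,  230.37873532]), 'tool_rot': array([-3.13967801e+00,  3.11524290e-05,  4.31811939e-01]), 'force': array([ 0.75281209,  0.51358916, -0.08969902]), 'torque': array([-0.01603487,  0.01351332,  0.04384328]), 'gripper_force': 0.0, 'width': 85.19968394100329} 18.700000000000003
scene [1102. -679.  768.] [-0.54  0.57 -0.62]
top [ 339.  -36. 1447.] [ 0.09  0.01 -1.  ]
wrist [ 344. -558.  373.] [-0.28 -0.13 -0.95]
```

View pics/a1.png

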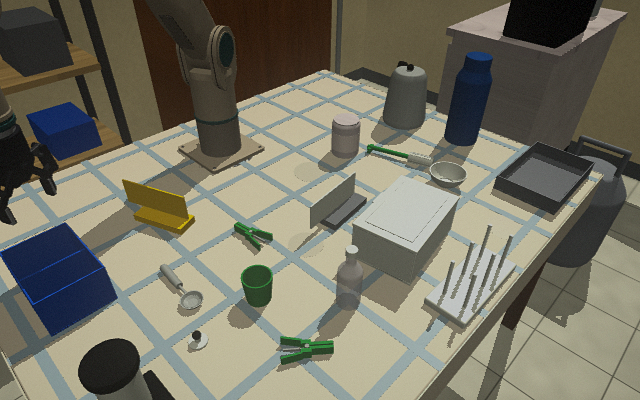

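View pics/a2.png

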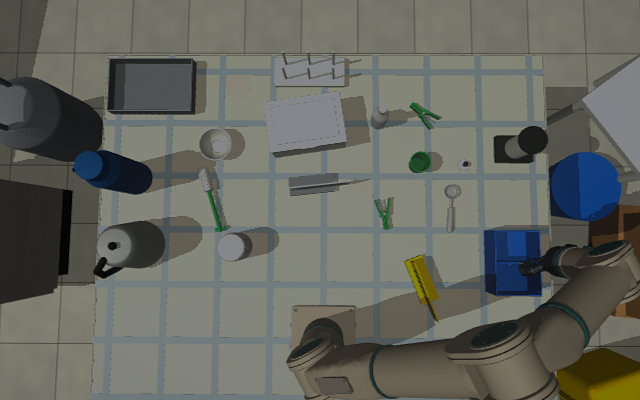

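The scene view shows the near green clip at (253,234), a second one at (306,348), the stand at (338,203) and the yellow look-alike at (160,205). The top view shows the near clip at (383,213), the far clip at (425,115), the cup at (420,161), the stand at (325,184) and the box at (305,123). I choose the clip at top (383,213), which is nearest the base at (323,335). Next is a close crop with measurements.

Run:
```python
from h import *
a=cv2.imread('pics/a1.png');b=cv2.imread('pics/a2.png')
z=lambda im,x,y,w,h,f:cv2.resize(im[y:y+h,x:x+w],None,fx=f,fy=f,interpolation=cv2.INTER_CUBIC)
A=z(b,255,85,160,150,5)[:, :800]; 
B=z(a,220,165,160,120,5)
cv2.imwrite('pics/c1.png',cv2.resize(A,(640,600)));cv2.imwrite('pics/c2.png',B)
S,T=cal("scene"),cal("top")
for n,im,c in(("scene",a,S),("top",b,T)):
    h=cv2.cvtColor(im,cv2.COLOR_BGR2HSV)
    m=cv2.inRange(h,(50,120,40),(80,255,255))
    k,l,st,ce=cv2.connectedComponentsWithStats(m)
    for i in range(1,k):
        if st[i,4]>40: print(n,st[i],ce[i].round(1),onz(c,*ce[i],15).round())
```

```text
scene [367 144  41  13 102] [386.2 149.9] [402. 366.  15.]
scene [234 222  38  23 131] [249.2 230.4] [ 395. -196.   15.]
scene [241 265  31  24 120] [255.9 276.9] [ 530. -285.   15.]
scene [280 336  54  23 290] [308.7 345.3] [ 741. -326.   15.]
top [410 102  29  27 163] [422.1 112.9] [ 742. -330.   15.]
top [410 152  21  20 317] [420.1 162.2] [ 574. -321.   15.]
top [208 191  17  41 154] [215.1 213.6] [400. 358.  15.]
top [375 198  15  32 118] [383.8 215.2] [ 397. -199.   15.]
```

View pics/c1.png

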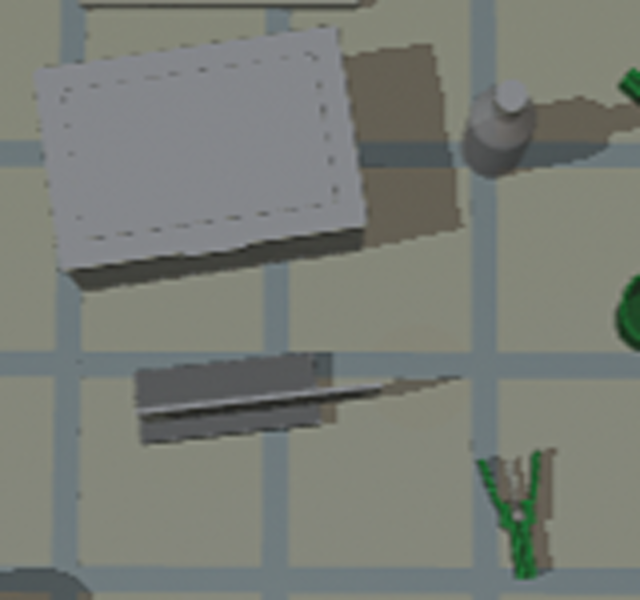

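View pics/c2.png

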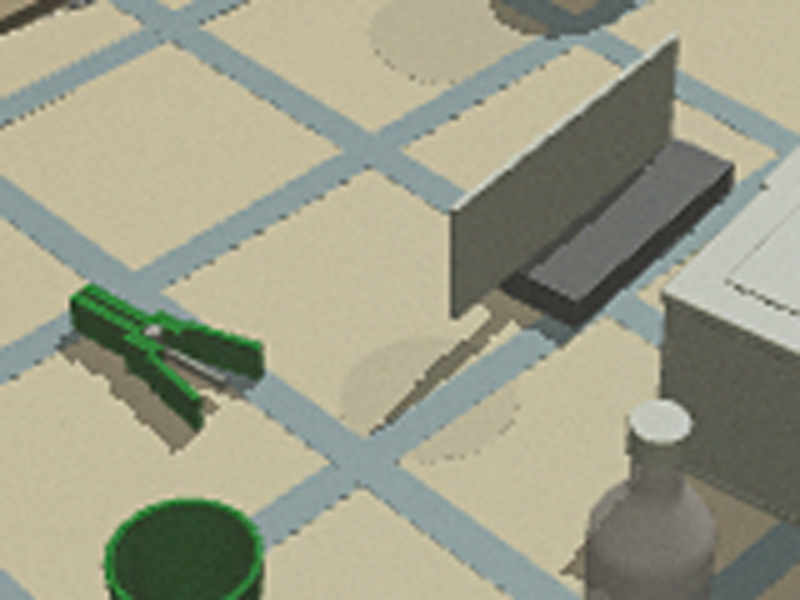

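The crops confirm it: the chosen clip is spring-loaded with splayed handles pointing at +x and jaws towards the robot (c1 pivot (517,515)). The stand's card overhangs to the right, 4 mm thick, tip at c1 (380,390), with a free path to the box.

Run:
```python
from h import *
S,T=cal("scene"),cal("top")
t=lambda u,v:(255+(u+.5)/4-.5,85+(v+.5)/4-.5); s=lambda u,v:(220+u/5,165+v/5)
for n,p,z in [("boxBL",(85,290),0),("boxBR",(363,248),0),("lidL",(65,268),110),("lidR",(365,228),110),("lidbackL",(37,68),110),("lidbackR",(338,27),110),
 ("footBL",(137,370),20),("footBR",(333,352),20),("footFL",(143,444),20),("footFR",(335,423),20)]: print(n,onz(T,*t(*p),z).round(1))
for n,a,b in [("footBR",(333,352),(583,302)),("footBL",(137,370),(733,165)),("cardtopR",(380,387),(453,210)),("cardtopL",(137,411),(677,38)),
 ("jawtip",(525,575),(90,290)),("h+y",(483,462),(263,345)),("h-y",(540,454),(202,403)),("pivot",(517,515),(153,328))]:
  X,e=tri(T,t(*a),S,s(*b));print(n,X.round(1),e.round(1))
```

```text
boxBL [592.2 162.    0. ]
boxBR [628.9 -72.3   0. ]
lidL [590.3 162.9 110. ]
lidR [622.7 -71.1 110. ]
lidbackL [749.8 187.6 110. ]
lidbackR [783.6 -49.5 110. ]
footBL [521.9 115.1  20. ]
footBR [537.5 -47.1  20. ]
footFL [460.4 109.4  20. ]
footFR [478.4 -49.   20. ]
footBR [542.7 -41.1  26.3] 16.9
footBL [522.8 116.   18.7] 2.0
cardtopR [501.2 -82.9  87.5] 2.2
cardtopL [481.8 108.6  87.9] 3.1
jawtip [ 355.2 -203.3   20.1] 4.1
h+y [ 448.7 -168.5   19.3] 6.5
h-y [ 456.1 -215.4   16. ] 7.7
pivot [ 403.2 -198.3   21.1] 0.7
```

Request:
carry_out(deltas=[0,0,0,0.017,-0.021,0,-1,0,0,0,0.037,-0.045,0,-1,0,0,0,0.037,-0.045,0,-1,0,0,0,0.037,-0.045,0,-1,0,0,0,0.037,-0.045,0,-1,0,0,0,0.037,-0.045,0,-1,0,0,0,0.037,-0.045,0,-1,0,0,0,0.037,-0.045,0,-1,0,0,0,0.037,-0.045,0,-1,0,0,0,0.037,-0.045,0,-1,0,0,0,0.037,-0.045,0,-1,0,0,0,0.021,-0.023,0,-1])

```text
clock: 1.65
eef_pos: [436.2, 32.4, 231.4]
tool_rot: [-3.141, -0.001, 0.436]
force: [0.7, -0.5, 1.1]
width: 85.8
gripper_force: 0.0
```

Request:
carry_out(deltas=[0,0,5.5,0,0,0,-1,0,0,5.5,0,0,0,-1,0,0,5.6,0,0,0,-1,0,5.5,0,0,0,0,-1,0,5.5,0,0,0,0,-1,0,5.5,0,0,0,0,-1,0,5.5,0,0,0,0,-1,0,0,0,0,0,0,-1])

```text
clock: 2.65
eef_pos: [430.7, 21.1, 225.7]
tool_rot: [3.124, -0.298, 0.141]
force: [-0.1, -0.1, -0.6]
width: 85.4
gripper_force: 0.0
```

```bash
cat >> h.py <<'E'
def to(P,rpy):
    "delta from the measured pose to P,rpy in tool axes"
    s=ctrl.read_state();R=Ro.from_euler('xyz',s['tool_rot'])
    print('t',round(s['clock'],2),'pos',s['eef_pos'].round(1),'rot',s['tool_rot'].round(3),'q',s['qpos'].round(2),'F',s['force'].round(1),'w',round(s['width'],1),s['gripper_force'])
    G=Ro.from_euler('xyz',rpy)
    print('turn',(R.inv()*G).as_rotvec(degrees=True).round(2),'shift_now',(R.inv().apply(np.array(P)-s['eef_pos'])/1000).round(4),'shift_goalaxes',(G.inv().apply(np.array(P)-s['eef_pos'])/1000).round(4))
E
python3 - <<'E'
from h import *
n=(Ro.from_euler('z',.142)*Ro.from_euler('x',np.pi)*Ro.from_euler('y',22,degrees=True))
print(n.as_euler('xyz'))
to([435.6,29.2,-2],n.as_euler('xyz'))
save("wrist","w1.png");save("scene","s2.png")
T=cal("top")
for p in[(490,170),(512,97)]:
  print([onz(T,255+p[0]/4,85+p[1]/4,z).round() for z in(0,60,160)])
E
```

```text
[ 3.14159265 -0.38397244  0.142     ]
t 2.65 pos [430.7  21.1 225.7] rot [ 3.124 -0.298  0.141] q [ 0.07  0.22 -0.23  2.35  0.26  0.29 -1.82] F [-0.1 -0.1 -0.6] w 85.4 0.0
turn [ 1.04  4.93 -0.02] shift_now [-0.0611 -0.0112  0.2193] shift_goalaxes [-0.0798 -0.0073  0.2134]
[array([ 695., -181.,    0.]), array([ 680., -175.,   60.]), array([ 656., -165.,  160.])]
[array([ 758., -200.,    0.]), array([ 741., -193.,   60.]), array([ 712., -182.,  160.])]
```

View pics/w1.png

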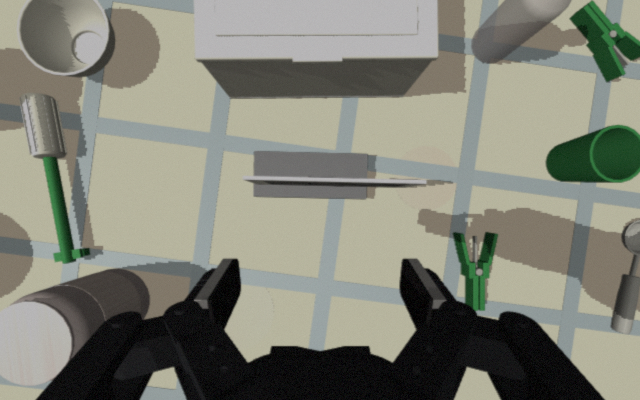

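The wrist picture shows the foot's back corners at (253,152) and (367,154), its front corners at (255,197) and (367,199), and the box's bottom front edge from (232,97) to (408,95). The near clip's handle ends are at (461,236) and (490,236), with its jaw tip at (476,308). The milk tin stands at lower left, clear of the descent.

Run:
```python
from h import *
W=cal("wrist")
for n,p,z in[("bBL",(253,152),20),("bBR",(367.5,153.5),20),("fL",(255,197),20),("fR",(367,199),20),("boxL",(231,97),0),("boxR",(410,95),0),("lidL",(195,58.5),110),("lidR",(437,58),110),
 ("h+y",(461,235),22),("h-y",(491,234),22),("jaw",(475,309),22),("pivot",(479,272),22),("cardR",(426,182),92),("cardL",(246,179),92),("tin",(80,345),120)]: print(n,onz(W,*p,z).round(1))
s=ctrl.read_state();print(s['qpos'].round(3))
```

```text
bBL [522.6 117.7  20. ]
bBR [541.  -32.2  20. ]
fL [464.3 107.4  20. ]
fR [481.3 -39.6  20. ]
boxL [596.8 162.5   0. ]
boxR [633.9 -83.5   0. ]
lidL [592.  163.7 110. ]
lidR [626.1 -73.7 110. ]
h+y [ 450.4 -169.8   22. ]
h-y [ 456.9 -209.6   22. ]
jaw [ 354.9 -202.2   22. ]
pivot [ 404.7 -200.6   22. ]
cardR [504.6 -86.7  92. ]
cardL [482.2 103.5  92. ]
tin [302.6 232.2 120. ]
[ 0.063  0.224 -0.226  2.347  0.255  0.285 -1.82 ]
```

Request:
carry_out(deltas=[0,0,0,-0.01,0,0.03,-1,0,0,0,-0.01,0,0.03,-1,0,0,0,-0.01,0,0.03,-1,0,0,0,-0.01,0,0.03,-1,0,0,0,0,0,0,-1,0,0,0,0,0,0,-1])

```text
clock: 3.5
eef_pos: [431.2, 6.7, 152.3]
tool_rot: [3.091, -0.276, 0.141]
force: [-0.7, -0.1, 0.2]
width: 85.5
gripper_force: 0.0
```

Run:
```python
from h import *
to([440,29.2,60],[np.pi,-.33,.142])
```

```text
t 3.5 pos [431.2   6.7 152.3] rot [ 3.091 -0.276  0.141] q [ 0.2   0.42 -0.43  2.42  1.34  0.23 -2.91] F [-0.7 -0.1  0.2] w 85.5 0.0
turn [2.9  3.11 0.03] shift_now [-0.0137 -0.0256  0.0909] shift_goalaxes [-0.0187 -0.021   0.0912]
```

Joint 6 limits the tilted pose this close in. I will stand the tool upright, turn it 90° and guide the stand by its card instead.

Request:
carry_out(deltas=[1,-7,0,0.01,0,-0.01,-1,1,-7,0,0.01,0,-0.01,-1,0,-2,0,0.02,0,0,-1,0,0,-9.8,0,0,0,-1,0,0,-9.8,0,0,0,-1,0,0,-9.8,0,0,0,-1,0,0,-9.8,0,0,0,-1,0,0,-9.8,0,0,0,-1,0,0,-9.8,0,0,0,-1,0,0,-9.8,0,0,0,-1,0,0,-9.8,0,0,0,-1,0,0,-9.8,0,0,0,-1])

```text
clock: 5.0
eef_pos: [467.3, -3.0, 168.6]
tool_rot: [3.014, 0.069, 1.661]
force: [0.6, -0.7, 0.6]
width: 85.4
gripper_force: 0.0
```

Run:
```python
from h import *
to([490,38,130],[np.pi,0,1.69])
```

```text
t 5.0 pos [467.3  -3.  168.6] rot [3.014 0.069 1.661] q [ 0.59  0.61 -1.02  2.18  0.97  0.75 -1.  ] F [ 0.6 -0.7  0.6] w 85.4 0.0
turn [ 7.23  4.07 -1.42] shift_now [0.0414 0.0215 0.0388] shift_goalaxes [0.038  0.0274 0.0386]
```

Request:
carry_out(deltas=[3.6,2,-0.7,0.01,0.006,0,-1,3.6,2,-0.7,0.01,0.006,0,-1,0,0,0,0.01,0.006,0.02,-1,0,0,0,0.01,0.006,0.02,-1,0,0,0,0,0,0,-1,0,0,0,0,0,0,-1])

```text
clock: 5.75
eef_pos: [487.5, 38.9, 128.9]
tool_rot: [3.139, 0.001, 1.684]
force: [-0.2, 0.1, 0.2]
width: 85.4
gripper_force: 0.0
```

Run:
```python
from h import *
to([490,38,56],[np.pi,0,1.69])
```

```text
t 5.75 pos [487.5  38.9 128.9] rot [3.139e+00 1.000e-03 1.684e+00] q [ 0.5   0.76 -1.    2.04  0.89  0.85 -0.92] F [-0.2  0.1  0.2] w 85.4 0.0
turn [ 0.13  0.05 -0.33] shift_now [-0.0011  0.0022  0.0729] shift_goalaxes [-0.0012  0.0024  0.0729]
```

Request:
carry_out(deltas=[0,0,0,-0.001,0.002,0.015,-1,0,0,0,0,0,0.02,-1,0,0,0,0,0,0.02,-1,0,0,0,0,0,0.017,-1,0,0,0,0,0,0,1,0,0,0,0,0,0,1,0,0,0,0,0,0,1,0,0,0,0,0,0,1,0,0,0,0,0,0,1,0,0,0,0,0,0,1,0,0,0,0,0,0,1])

```text
clock: 7.12
eef_pos: [489.8, 37.9, 55.8]
tool_rot: [3.14, 0.001, 1.683]
force: [-0.5, 0.4, -2.3]
width: 3.3
gripper_force: 61.4
```

Run:
```python
from h import *
to([490,38,56],[np.pi,0,1.69])
save("scene","s3.png");save("top","t3.png")
a=cv2.imread('pics/s3.png')[130:290,200:470];b=cv2.imread('pics/t3.png')[85:245,250:420]
cv2.imwrite('pics/v3.png',np.hstack([cv2.resize(a,(480,300)),cv2.resize(b,(319,300))]))
```

```text
t 7.12 pos [489.8  37.9  55.8] rot [3.140e+00 1.000e-03 1.683e+00] q [ 0.42  0.87 -0.88  2.08  1.07  0.74 -1.06] F [-0.5  0.4 -2.3] w 3.3 61.42965316772461
turn [ 0.12  0.04 -0.38] shift_now [ 0.      0.0002 -0.0002] shift_goalaxes [ 0.      0.0002 -0.0002]
```

View pics/v3.png

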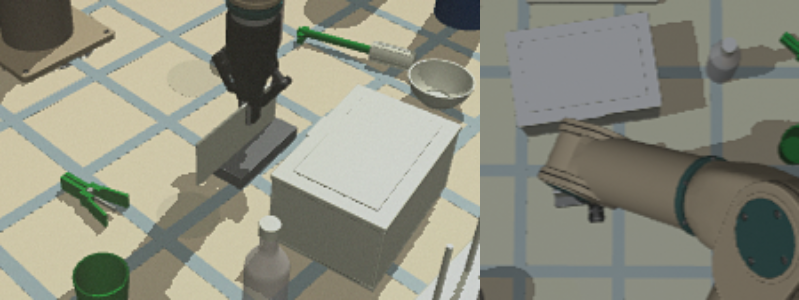

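The fingers hold the card (3.3 mm, 61 N) at mid-foot, and the stand is still about 77 mm short of the box. I'll square it and push along the box normal (tool +y).

Request:
carry_out(deltas=[0,0,-0.9,0,0.004,0,1,0,0,-0.8,0,0.008,0,1,0,0,0,0,0.01,0,1,0,0,0,0,0.01,0,1,0,0,0,0,0.01,0,1,0,0,0,0,0.01,0,1,0,0,0,0,0.008,0,1,0,0,0,0,0.006,0,1,0,0,0,0,0.004,0,1,0,0,0,0,0,0,1])

```text
clock: 8.48
eef_pos: [559.4, 47.9, 56.2]
tool_rot: [3.139, 0.001, 1.713]
force: [0.7, 0.4, -3.7]
width: 3.2
gripper_force: 61.5
```

Request:
carry_out(deltas=[0,0,0,0,0.001,0,1,0,0,0,0,0.001,0,1,0,0,0,0,0,0,1])

```text
clock: 8.85
eef_pos: [561.3, 48.1, 56.2]
tool_rot: [3.139, 0.001, 1.713]
force: [1.1, -0.8, -3.2]
width: 3.4
gripper_force: 61.4
```

Request:
carry_out(deltas=[0,0,0,0,0.001,0,1,0,0,0,0,0.001,0,1,0,0,0,0,0,0,1])

```text
clock: 9.22
eef_pos: [563.4, 48.4, 56.2]
tool_rot: [3.139, 0.001, 1.713]
force: [0.0, 0.1, -3.8]
width: 3.4
gripper_force: 61.4
```

Request:
carry_out(deltas=[0,0,0,0,0.001,0,1,0,0,0,0,0.001,0,1,0,0,0,0,0,0,1])

```text
clock: 9.6
eef_pos: [565.4, 48.7, 56.2]
tool_rot: [3.139, 0.001, 1.713]
force: [-0.8, 0.7, -3.5]
width: 3.2
gripper_force: 61.4
```

Request:
carry_out(deltas=[0,0,0,0,0.001,0,1,0,0,0,0,0.001,0,1,0,0,0,0,0,0,1])

```text
clock: 9.98
eef_pos: [566.4, 48.7, 56.0]
tool_rot: [3.141, 0.001, 1.714]
force: [-2.7, 0.2, -1.7]
width: 3.3
gripper_force: 61.7
```

Request:
carry_out(deltas=[0,0,0,0,0.001,0,1,0,0,0,0,0.001,0,1,0,0,0,0,0,0,1])

```text
clock: 10.35
eef_pos: [566.8, 48.6, 56.1]
tool_rot: [-3.14, 0.002, 1.714]
force: [-7.3, -1.5, 3.5]
width: 3.4
gripper_force: 62.5
```

Run:
```python
from h import *
to([567,49,56],[np.pi,0,1.713])
save("wrist","w4.png");save("scene","s4.png")
a=cv2.imread('pics/s4.png')[130:290,220:470]
cv2.imwrite('pics/v4.png',np.hstack([cv2.resize(a,(400,256)),cv2.resize(cv2.imread('pics/w4.png'),(400,256))]))
```

```text
t 10.35 pos [566.8  48.6  56.1] rot [-3.140e+00  2.000e-03  1.714e+00] q [ 0.4   0.94 -0.91  1.86  0.99  0.87 -0.88] F [-7.3 -1.5  3.5] w 3.4 62.508952617645264
turn [-0.11  0.12  0.06] shift_now [0.0003 0.0002 0.0001] shift_goalaxes [0.0003 0.0002 0.0001]
```

View pics/v4.png

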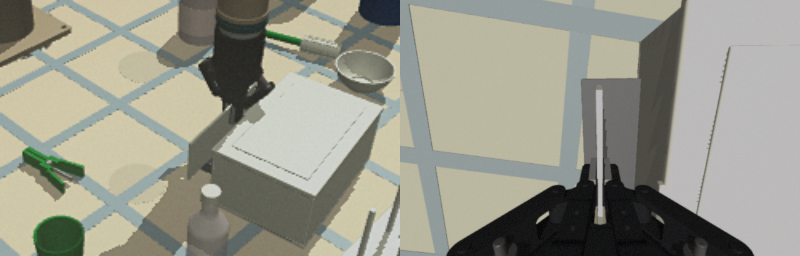

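The left panel shows the stand against the box front, with contact force at 7 N. In the right panel (wrist) the foot's back edge near (640,80–180) lies along the box's bottom edge. I'll press slightly, release by a part opening, and rise straight up.

Request:
carry_out(deltas=[0,0,0,0,0.001,0,1,0,0,0,0,0,0,1,0,0,0,0,0,0,0.4,0,0,0,0,0,0,0.4,0,0,0,0,0,0,0.4,0,0,0,0,0,0,0.4])

```text
clock: 11.2
eef_pos: [559.9, 47.5, 55.4]
tool_rot: [-3.126, 0.005, 1.715]
force: [-27.8, -4.7, 14.1]
width: 25.0
gripper_force: 0.0
```

Request:
carry_out(deltas=[0,0,0,0,0,-0.01,0.4,0,0,0,0,0,-0.02,0.4,0,0,0,0,0,-0.03,0.4,0,0,0,0,0,-0.04,0.4,0,0,0,0,0,-0.04,0.2,0,0,0,-0.02,-0.04,0,0,0,0,0,-0.03,-0.04,0,-1,0,0,0,-0.03,-0.05,0,-1,0,0,0,-0.03,-0.06,0,-1,0,0,0,0,0,0,-1])

```text
clock: 12.45
eef_pos: [398.4, -87.5, 196.4]
tool_rot: [3.141, 0.005, 1.708]
force: [0.4, -0.0, 0.1]
width: 85.4
gripper_force: 0.0
```

Run:
```python
from h import *
to([440,-193,200],[np.pi,0,-3.02])
save("wrist","w5.png");save("top","t5.png")
b=cv2.imread('pics/t5.png')[85:235,250:430]
cv2.imwrite('pics/v5.png',np.hstack([cv2.resize(cv2.imread('pics/w5.png'),(480,300)),cv2.resize(b,(320,267))[:267].copy() if 0 else cv2.resize(b,(320,300))]))
```

```text
t 12.45 pos [398.4 -87.5 196.4] rot [3.141 0.005 1.708] q [ 0.95  0.58 -1.18  2.18  0.74  0.87 -0.56] F [ 0.4 -0.   0.1] w 85.4 0.0
turn [ -0.17   0.25 -89.12] shift_now [-0.1102  0.0268 -0.0031] shift_goalaxes [-0.0285 -0.1098 -0.0036]
```

View pics/v5.png

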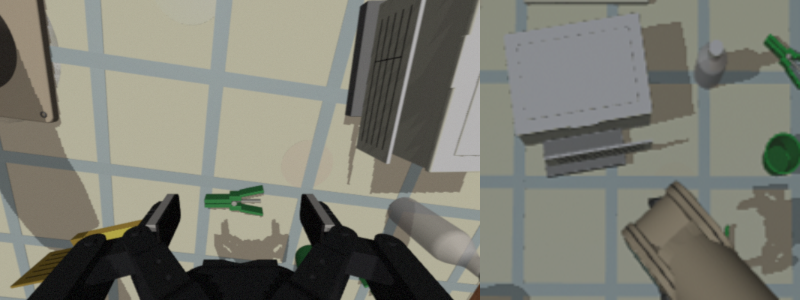

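The right panel shows the stand standing along the box front. The left panel shows the near clip at (235,200), untouched, jaws towards the robot. The gripper linkage brushed the lid while opening, so at the end I'll keep it clear of the box. Moving over the clip now.

Request:
carry_out(deltas=[0,0,0,-0.02,0.005,0,-1,0,0,0,-0.03,0.007,0,-1,0,0,0,-0.03,0.007,0,-1,0,0,0,-0.03,0.008,0,-1,0,0,-9.9,0,0,0,-1,0,0,-9.9,0,0,0,-1,0,0,-9.9,0,0,0,-1,0,0,-9.9,0,0,0,-1,0,0,-9.9,0,0,0,-1,0,0,-9.9,0,0,0,-1,0,0,-9.9,0,0,0,-1,0,0,-9.9,0,0,0,-1])

```text
clock: 14.05
eef_pos: [446.6, -187.4, 197.0]
tool_rot: [3.141, 0.007, 3.103]
force: [0.1, 0.2, -0.1]
width: 85.4
gripper_force: 0.0
```

Request:
carry_out(deltas=[0,0,-9.9,0,0,0,-1,0,0,0,0,0,0,-1,0,0,0,0,0,0,-1])

```text
clock: 14.42
eef_pos: [444.9, -188.1, 196.4]
tool_rot: [-3.141, 0.004, -3.017]
force: [-0.5, 0.2, 0.2]
width: 85.3
gripper_force: 0.0
```

Run:
```python
from h import *
to([438,-194,150],[np.pi,0,-3.02])
im=save("wrist","w6.png");W=cal("wrist")
m=cv2.inRange(cv2.cvtColor(im,cv2.COLOR_RGB2HSV),(50,120,40),(80,255,255))
k,l,st,ce=cv2.connectedComponentsWithStats(m)
for i in range(1,k):
    if st[i,4]>100:print(st[i],ce[i].round(1),onz(W,*ce[i],18).round(1))
t=save("top","t6.png");T=cal("top")
g=cv2.cvtColor(t,cv2.COLOR_RGB2GRAY)
for c in range(286,344,6):print(c,g[144:182,c])
for z,col,r in[(20,288,174)]:print(onz(T,col,r,z))
```

```text
t 14.43 pos [ 444.9 -188.1  196.4] rot [-3.141  0.004 -3.017] q [ 1.1   0.74 -1.23  1.99  0.83  1.03  1.17] F [-0.5  0.2  0.2] w 85.3 0.0
turn [-0.03  0.25  0.19] shift_now [ 0.0078 -0.0049  0.0464] shift_goalaxes [ 0.0075 -0.005   0.0464]
[295 103  18  91 445] [306.3 143.1] [ 396.8 -210.5   18. ]
[315 103  21  90 415] [322.3 145. ] [ 396.6 -192.2   18. ]
[ 170  244   68   59 1535] [197.4 269.7] [ 576.5 -334.9   18. ]
286 [139 138 138 138 138 138  97  60  66  67  67  75  90  89  93  92  98  97
  89 114 128 102 114 126 122 113 130 139 138 121 121 122 122 121 121 130
 136 136]
292 [138 138 138 139 139 116  60  66  67  66  69  91  90  90  89  90  89  92
 116 141  54  67  68  72  91  90  91  89  67  85 123 122 121 120 121 130
 137 136]
298 [138 138 138 139 127  57  63  67  65  53  92  90  90  90  89  90  89 104
 141  53  53  44  67  92  91  91  90  77  93 123 121 121 120 121 121 130
 136 136]
304 [138 138 139 138 130  58  66  65  64  96  90  90  89  89  89  89  96 142
  72  54  39  64  93  90  90  92  91  73 140 121 120 120 121 121 121 130
 137 136]
310 [137 138 140 138  55  67  66  69  
[... 262 characters left out ...]
0 122 130
 136 136]
322 [138  53  62  63  63  66  97  90  90  89  89  90  89  92 124 101  43  58
  50  83  91  90  91  90  53 126 122 120 120 121 120 120 122 121 121 120
 121 121]
328 [ 64  62  66  63  68  83  91  90  89  89  89  88  91 117 111  55  46  47
  80  91  90  90  87  53 134 139 136 137 136 119 120 120 120 120 121 130
 137 137]
334 [ 61  68  67  66  67  99 127 125 125 123  94  97 122 129  53  38  59  81
 100  98  97  96 101 138 136 136 136 136 136 120 120 121 120 121 121 130
 136 136]
340 [ 63  67  66  65  94 139 136 136 136 136 136 138 128  58  50  58  79 142
 137 136 136 136 135 136 136 136 136 136 135 119 120 121 121 120 121 130
 137 136]
[532.30027133 118.18564285  20.        ]
```

View pics/w6.png

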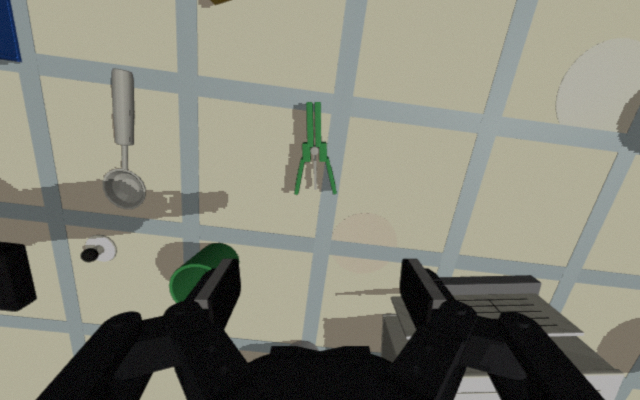

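The wrist picture shows the clip upright in view: jaw tips at (313,103), pivot (315,152), handle ends at (297,192) and (334,192). Nothing is near where the fingers will go. Next I check the stand's gap and the clip's axis by numbers.

Run:
```python
from h import *
T,W=cal("top"),cal("wrist");S=cal("scene")
n=np.array([np.cos(.142),np.sin(.142)])
d=lambda X:(X[:2]@n).round(1)
g=cv2.cvtColor(cv2.imread('pics/t6.png'),cv2.COLOR_BGR2GRAY).astype(float)
def cross(c,lo,hi,lev):  # subpixel first crossing going down
    v=g[lo:hi,c]
    for i in range(len(v)-1):
        if (v[i]-lev)*(v[i+1]-lev)<=0 and v[i]!=v[i+1]: return lo+i+(lev-v[i])/(v[i+1]-v[i])
L=[];B=[];F=[]
for c in range(290,329,2):
    r=cross(c,138,160,100);L.append(onz(T,c,r,110)); r2=cross(c,int(r)+2,165,79);B.append(onz(T,c,r2,20))
for N,P in(("lid",L),("back",B)):
    P=np.array(P);k=np.polyfit(P[:,1],P[:,0],1);print(N,'slope',k[0].round(4),'n-dist',(P[:,:2]@n).round(1))
for p in[(310,169.8)]:print('front',d(onz(T,*p,20)))
for c in (337,340,343,346):
    r=cross(c,int(cross(c,135,160,100))+2,165,100);print('boxbottom',c,r,d(onz(T,c,r,0)))
for nm,p in[("jaw",(313.5,103)),("piv",(315,152)),("h1",(297.5,192)),("h2",(334,192)),("ch",(315.7,192))]:
    print(nm,onz(W,*p,22).round(1),tri(W,p,T,proj(T,onz(W,*p,22)))[0].round(0))
```

```text
lid slope -0.1573 n-dist [605.9 605.6 607.1 606.5 605.8 606.1 603.9 603.2 604.  604.5 603.6 603.4
 604.7 605.5 606.6 607.4 607.8 607.  606.9 608.2]
back slope -0.1546 n-dist [607.5 606.9 608.5 609.  606.7 607.5 609.1 608.  607.3 609.7 608.8 607.5
 610.1 609.9 607.7 608.6 609.9 608.8 607.6 609.4]
front 547.5
boxbottom 337 148.24074074074073 610.8
boxbottom 340 148.13333333333333 609.8
boxbottom 343 147.41666666666666 610.8
boxbottom 346 146.02857142857144 614.1
jaw [ 353.3 -207.4   22. ] [ 353. -207.   22.]
piv [ 404.6 -199.7   22. ] [ 405. -200.   22.]
h1 [ 453.6 -214.6   22. ] [ 454. -215.   22.]
h2 [ 448.2 -171.8   22. ] [ 448. -172.   22.]
ch [ 450.9 -193.3   22. ] [ 451. -193.   22.]
```

Request:
carry_out(deltas=[0,0,0,0.003,-0.003,0.02,-1,0,0,0,0.003,-0.003,0.03,-1,0,0,0,0,0,0.04,-1,0,0,0,0,0,0.04,-1,0,0,0,0,0,0.02,-1,0,0,0,0,0,0,-1])

```text
clock: 15.28
eef_pos: [438.1, -195.2, 44.9]
tool_rot: [3.141, 0.001, -3.015]
force: [-0.5, -0.5, -0.2]
width: 85.5
gripper_force: 0.0
```

Run:
```python
from h import *
to([439.3,-195.1,1],[np.pi,0,-3.01])
im=save("wrist","w7.png");W=cal("wrist")
m=cv2.inRange(cv2.cvtColor(im,cv2.COLOR_RGB2HSV),(50,120,40),(80,255,255))
k,l,st,ce=cv2.connectedComponentsWithStats(m)
for i in range(1,k):
    if st[i,4]>100:print(st[i],ce[i].round(1),onz(W,*ce[i],18).round(1))
ys,xs=np.where(m);print(xs.min(),xs.max(),ys.min(),ys.max())
for y in range(0,400,15):
    r=np.where(m[y])[0]
    if len(r)>2:print(y,r.min(),r.max(),onz(W,r.min(),y,22).round(1)[:2],onz(W,r.max(),y,22).round(1)[:2])
```

```text
t 15.28 pos [ 438.1 -195.2   44.9] rot [ 3.141e+00  1.000e-03 -3.015e+00] q [ 0.97  0.93 -0.98  2.11  1.17  0.81  0.92] F [-0.5 -0.5 -0.2] w 85.5 0.0
turn [ 0.05  0.04 -0.31] shift_now [-0.0012 -0.0001  0.0439] shift_goalaxes [-0.0012 -0.      0.0439]
[ 285  103   33  161 1665] [304.9 175.9] [ 397.5 -210.7   18. ]
[ 321  103   36  161 1637] [333.5 177.4] [ 396.3 -192.8   18. ]
[140 367  45  33 993] [163.4 386.3] [ 585.7 -306.7   18. ]
140 356 103 399
105 305 330 [ 356.3 -214.9] [ 354.5 -200.9]
120 306 330 [ 364.2 -213.5] [ 362.5 -199.8]
135 306 330 [ 372.5 -212.6] [ 370.8 -198.7]
150 306 330 [ 381.1 -211.6] [ 379.3 -197.5]
165 307 330 [ 389.9 -210.1] [ 388.2 -196.3]
180 298 340 [ 399.8 -214.5] [ 396.5 -188.9]
195 298 341 [ 409.2 -213.5] [ 405.9 -186.9]
210 294 345 [ 419.4 -215.1] [ 415.3 -182.9]
225 290 350 [ 429.9 -216.6] [ 425.  -178.2]
240 287 353 [ 440.7 -217.6] [ 435.3 -174.5]
255 286 355 [ 451.7 -217.3] [ 446.  -171.4]
375 152 176 [ 569.6 -312.7] [ 567.3 -293.9]
390 145 182 [ 586.3 -319.2] [ 582.6 -289.7]
```

Request:
carry_out(deltas=[0,0,-0.9,-0.001,0,0.015,-1,0,0,0,0,0,0.015,-1,0,0,0,0,0,0.013,-1,0,0,0,0,0,0,1,0,0,0,0,0,0,1,0,0,0,0,0,0,1,0,0,0,0,0,0,1,0,0,0,0,0,0,1,0,0,0,0,0,0,1])

```text
clock: 16.45
eef_pos: [441.5, -195.0, 4.8]
tool_rot: [-3.14, 0.006, -2.998]
force: [-0.4, 1.1, 10.7]
width: 25.0
gripper_force: 59.5
```

Request:
carry_out(deltas=[0,0,0,0,0,-0.01,1,0,0,0,0,0,-0.02,1,0,0,0,0,0,-0.03,1,0,0,0,0,0,-0.03,1,0,0,0,0,0,-0.03,1,0,0,0,0,0,0,1])

```text
clock: 17.2
eef_pos: [440.7, -195.8, 125.1]
tool_rot: [-3.139, 0.006, -3.0]
force: [0.1, -0.2, -2.3]
width: 24.6
gripper_force: 59.4
```

Run:
```python
from h import *
to([590,-300,130],[np.pi,0,1.713])
im=save("wrist","w8.png");W=cal("wrist");s=ctrl.read_state()
m=cv2.inRange(cv2.cvtColor(im,cv2.COLOR_RGB2HSV),(50,120,40),(80,255,255))
R=Ro.from_euler('xyz',s['tool_rot']);zc=s['eef_pos'][2]+21
for y in range(0,400,12):
    r=np.where(m[y,220:430])[0]+220
    if len(r)>2:
        g=np.split(r,np.where(np.diff(r)>3)[0]+1)
        print(y,[(a[0],a[-1]) for a in g],[R.inv().apply(onz(W,x,y,zc)-s['eef_pos']).round(1)[:2] for a in g for x in(a[0],a[-1])])
```

```text
t 17.2 pos [ 440.7 -195.8  125.1] rot [-3.139  0.006 -3.   ] q [ 1.05  0.82 -1.11  2.07  0.98  0.91  1.09] F [ 0.1 -0.2 -2.3] w 24.6 59.42475736141205
turn [ 0.14  0.4  89.99] shift_now [-0.1331 -0.1243 -0.0038] shift_goalaxes [-0.1243  0.133  -0.0049]
96 [(np.int64(278), np.int64(295)), (np.int64(348), np.int64(363))] [array([ 86. , -17.9]), array([ 86., -11.]), array([86. , 10.7]), array([86. , 16.8])]
108 [(np.int64(281), np.int64(298)), (np.int64(345), np.int64(360))] [array([ 81.4, -16.9]), array([81.4, -9.9]), array([81.4,  9.6]), array([81.3, 15.8])]
120 [(np.int64(284), np.int64(300)), (np.int64(341), np.int64(357))] [array([ 76.6, -15.8]), array([76.6, -9.1]), array([76.6,  8.1]), array([76.6, 14.8])]
132 [(np.int64(287), np.int64(303)), (np.int64(338), np.int64(354))] [array([ 71.8, -14.8]), array([71.8, -8. ]), array([71.8,  6.9]), array([71.8, 13.7])]
144 [(np.int64(291), np.int64(306)), (np.int64(336), np.int64(351))] [array([ 66.8, -13.2]), array([66.8, -6.8]), array([66.8,  6.1]), array([66.8, 12.6])]
156 [(np.int64(294), np.int64(309)), (np.int64(333), np.int64(348))]
[... 1179 characters left out ...]

252 [(np.int64(294), np.int64(303)), (np.int64(338), np.int64(346))] [array([ 15.2, -13.5]), array([15.2, -9.1]), array([15.2,  8. ]), array([15.2, 11.9])]
264 [(np.int64(295), np.int64(303)), (np.int64(337), np.int64(344))] [array([  8.6, -13.2]), array([ 8.6, -9.2]), array([8.6, 7.6]), array([ 8.6, 11.1])]
276 [(np.int64(296), np.int64(303)), (np.int64(336), np.int64(344))] [array([  1.8, -12.9]), array([ 1.8, -9.3]), array([1.8, 7.3]), array([ 1.8, 11.3])]
288 [(np.int64(220), np.int64(223)), (np.int64(296), np.int64(302)), (np.int64(337), np.int64(343))] [array([ -5.2, -51.9]), array([ -5.2, -50.3]), array([ -5.2, -13.1]), array([ -5.2, -10. ]), array([-5.2,  7.9]), array([-5.2, 10.9])]
```

View pics/w8.png

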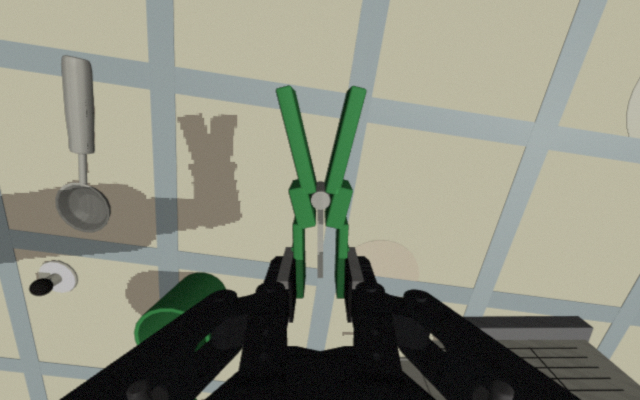

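The clip is gripped and fully open: handles parallel, tips at (287,90) and (355,90), pivot (320,200), its axis along tool x. I'll rotate it by 90° at height and measure the card edge again.

Request:
carry_out(deltas=[0,0,10,0,0,0,1,0,0,10,0,0,0,1,0,0,10,0,0,0,1,0,0,10,0,0,0,1,0,0,10,0,0,0,1,0,0,10,0,0,0,1,0,0,10,0,0,0,1,0,0,10,0,0,0,1,0,0,10,0,0,0,1,0,0,0,0,0,0,1])

```text
clock: 18.5
eef_pos: [438.7, -195.4, 122.2]
tool_rot: [3.141, 0.001, 1.715]
force: [-0.3, -0.1, -0.0]
width: 25.1
gripper_force: 59.4
```

Run:
```python
from h import *
to([602.4,-202,125],[np.pi,0,1.713])
S,T=cal("scene"),cal("top");W=cal("wrist")
t=cv2.cvtColor(cv2.imread('pics/t6.png'),cv2.COLOR_BGR2GRAY)
P=[]
for c in range(292,333,2):
    col=t[150:168,c].astype(float); i=np.argmax(col-np.r_[col[3:],[col[-1]]*3]);P.append(onz(T,c,150+i,92))
P=np.array(P);print('card top line',np.polyfit(P[:,1],P[:,0],1).round(3))
print(t[144:166,334:362:2].T)
for w in('s5','s4'): pass
im=save("scene","s9.png");w=save("wrist","w9.png")
g=cv2.cvtColor(im,cv2.COLOR_RGB2GRAY);
X=np.array([583.8,-75.3,92]);print('pred card corner scene',proj(S,X).round(1),proj(S,[583.8,-75.3,20]).round(1),'top',proj(T,X).round(1),'wrist',proj(W,X).round(1))
```

```text
t 18.5 pos [ 438.7 -195.4  122.2] rot [3.141e+00 1.000e-03 1.715e+00] q [ 0.84  0.66 -0.72  2.07  0.71  0.67 -0.21] F [-0.3 -0.1 -0. ] w 25.1 59.41042184829712
turn [0.04 0.03 0.12] shift_now [-0.0301  0.161  -0.0027] shift_goalaxes [-0.0297  0.1611 -0.0028]
card top line [-1.53000e-01  5.73802e+02]
[[ 61  68  67  66  67  99 127 125 125 123  94  97 122 129  53  38  59  81
  100  98  97  96]
 [ 62  66  67  65  74 136 138 136 135 136 137 138 139 101  37  56  49  94
  127 125 125 124]
 [ 62  66  65  65  86 140 137 136 136 136 136 137 138  64  57  44  70 130
  139 137 136 136]
 [ 63  67  66  65  94 139 136 136 136 136 136 138 128  58  50  58  79 142
  137 136 136 136]
 [ 63  67  63  72 124 138 136 136 135 136 137 137 100  58  59  61  95 140
  137 136 136 136]
 [ 66  65  63  75 140 137 135 135 136 136 137 138  87  64  65  74 129 138
  136 135 136 136]
 [ 93  91  99 134 138 135 136 136 135 136 137 136  71  81  80  90 140 137
  136 136 136 135]
 [ 97  97 101 138 136 137 135 135 136 136 136 137 136  95  97 102 138 136
  136 136 136 135]
 [ 98 100 127 137 136 135 135 135 136 135 136 136 134  95  96 101 139 135
  136 136 136 136]
 [ 96 102 138 136 136 136 136 135 135 136 135 137 135  94  99 126 137 136
  135 136 136 136]
 [ 96 100 138 136 136 136 136 136 136 136 136 137 135  93 100 139 136 136
  135 135 136 135]
 [102 139 136 136 136 136 136 136 136 135 137 134  93 100 139 137 136 136
  135 136 136 136]
 [100 138 136 136 135 136 136 136 135 136 138 136  93 100 138 136 136 136
  136 136 136 135]
 [140 137 135 136 135 135 135 136 136 137 134  92 101 139 137 136 136 136
  135 135 136 136]]
pred card corner scene [337.1 219.6] [336.1 241.8] top [347. 155.] wrist [598.5  80.9]
```

The top image's card end near (346,155) matches the predicted position (347,155), so the card edge is at about (584.5,-75). Moving to the pre-insert pose.

Request:
carry_out(deltas=[0,0,0,-0.005,0.012,0,1,0,0,0,-0.005,0.025,0,1,0,0,0,-0.005,0.035,0,1,0,0,0,-0.005,0.035,0,1,0,0,0,-0.005,0.032,0,1,0,0,0,-0.005,0.023,0,1,0,0,0,0,0,0.02,1,0,0,0,0,0,0.02,1,0,0,0,0,0,0.02,1,0,0,0,0,0,0.003,1,0,0,0,0,0,0,1])

```text
clock: 19.98
eef_pos: [604.1, -202.1, 60.2]
tool_rot: [3.139, 0.0, 1.713]
force: [0.1, 0.7, -1.2]
width: 25.1
gripper_force: 59.4
```

Run:
```python
from h import *
to([603.1,-202,59],[np.pi,0,1.713])
s=ctrl.read_state();W=cal("wrist");R=Ro.from_euler('xyz',s['tool_rot']);im=save("wrist","w10.png")
save("scene","s10.png");save("top","t10.png")
hsv=cv2.cvtColor(im,cv2.COLOR_RGB2HSV);m=cv2.inRange(hsv,(50,120,40),(80,255,255))
for y in range(84,180,12):
    r=np.where(m[y,220:430])[0]+220
    if len(r)>2:
        g=np.split(r,np.where(np.diff(r)>3)[0]+1)
        print(y,[(int(a[0]),int(a[-1])) for a in g],[R.inv().apply(onz(W,x,y,s['eef_pos'][2]+17)-s['eef_pos']).round(1)[:2] for a in g for x in(a[0],a[-1])])
print('pred card corner px',proj(W,[584.5,-75,92]).round(1),proj(W,[584.5,-75,20]).round(1))
g=cv2.cvtColor(im,cv2.COLOR_RGB2GRAY)
u,v=proj(W,[584.5,-75,92]).round().astype(int)
for y in range(max(v-24,0),v+28,3):print(y,g[y,u-30:u+31:2])
```

```text
t 19.98 pos [ 604.1 -202.1   60.2] rot [3.139 0.    1.713] q [ 0.66  0.91 -0.67  1.67  0.73  0.82 -0.2 ] F [ 0.1  0.7 -1.2] w 25.1 59.40001308917999
turn [0.13 0.02 0.02] shift_now [ 0.0002 -0.0009  0.0012] shift_goalaxes [ 0.0002 -0.0009  0.0012]
96 [(278, 294), (347, 363)] [array([ 86.6, -16.5]), array([86.6, -9.8]), array([86.6, 12.7]), array([86.6, 19.4])]
108 [(281, 297), (344, 360)] [array([ 81.8, -15.5]), array([81.8, -8.6]), array([81.8, 11.5]), array([81.8, 18.4])]
120 [(284, 300), (341, 357)] [array([ 76.9, -14.4]), array([76.9, -7.4]), array([76.9, 10.3]), array([76.9, 17.3])]
132 [(287, 303), (338, 353)] [array([ 71.9, -13.3]), array([71.9, -6.2]), array([71.9,  9.1]), array([71.9, 15.7])]
144 [(290, 305), (335, 350)] [array([ 66.7, -12.1]), array([66.7, -5.5]), array([66.7,  7.9]), array([66.7, 14.6])]
156 [(293, 308), (332, 347)] [array([ 61.4, -11. ]), array([61.4, -4.2]), array([61.4,  6.6]), array([61.4, 13.4])]
168 [(296, 311), (329, 344)] [array([56. , -9.8]), array([56. , -2.9]), array([56. ,  5.3]), array([56. , 12.2])]
pred card corner px [312.3 -46.1] [315.4  25.1]
```

Request:
carry_out(deltas=[0,0,0,0.01,-0.001,0,1,0,0,0,0.01,0,0,1,0,0,0,0.01,0,0,1,0,0,0,0,0,0,1])

```text
clock: 20.62
eef_pos: [599.1, -170.8, 60.6]
tool_rot: [3.139, 0.0, 1.716]
force: [1.0, 0.2, -0.5]
width: 24.6
gripper_force: 59.4
```

Run:
```python
from h import *
to([594.6,-142.5,59],[np.pi,0,1.713])
s=ctrl.read_state();W=cal("wrist");R=Ro.from_euler('xyz',s['tool_rot']);im=save("wrist","w11.png");b=save("top","t11.png");sc=save("scene","s11.png")
tl=lambda u,v,z:R.inv().apply(onz(W,u,v,z)-s['eef_pos']).round(1)[:2]
print('jaw tip mids',tl(286,96,77),tl(355,96,77))
print('pred corner',proj(W,[584.5,-75,92]).round(1),proj(W,[584.5,-75,20]).round(1))
g=cv2.cvtColor(im,cv2.COLOR_RGB2GRAY)
for y in range(0,66,5):print(y,g[y,286:352:2])
```

```text
t 20.62 pos [ 599.1 -170.8   60.6] rot [3.139 0.    1.716] q [ 0.62  0.9  -0.66  1.72  0.74  0.79 -0.26] F [ 1.   0.2 -0.5] w 24.6 59.39597547054291
turn [ 0.16 -0.    0.16] shift_now [ 0.0287 -0.0004  0.0016] shift_goalaxes [ 0.0287 -0.0005  0.0016]
jaw tip mids [ 86.7 -13.2] [86.6 16.1]
pred corner [315.1  62.2] [316.8  85.2]
0 [193 192 130  42  39  37  37  33  35  41  33  40  37  35 165 196 196 198
 198 192  87  42  42  42  43  44  43  45  43  47  47  42  45]
5 [192 193 193 154 131 129 130 128 131 129 133 130 131 112 168 197 197 199
 197 195 144 127 129 128 128 131 129 130 128 128 134 129 127]
10 [193 190 191 156 130 130 130 129 131 128 129 130 130 126 168 198 198 199
 197 193 146 128 129 129 129 131 130 127 131 130 130 130 131]
15 [194 194 193 158 132 130 128 131 128 131 130 128 130 128 168 198 196 200
 198 195 145 130 133 132 128 131 131 128 129 131 131 131 128]
20 [192 194 193 155 129 129 130 131 130 130 129 131 129 125 165 194 198 199
 199 196 143 128 129 132 129 130 130 130 130 131 131 131 130]
25 [193 192 191 150 131 129 130 132 130 130 129 130 129 126 167 198 199 197
 198 1
[... 459 characters left out ...]
3 192 190]
45 [192 193 193 193 195 192 193 193 193 193 191 193 192 193 195 199 196 197
 198 195 145 127 129 131 173 194 194 192 192 194 193 195 193]
50 [191 193 194 191 191 192 192 193 193 192 192 193 191 193 194 199 198 196
 195 197 143 130 128 138 189 192 194 193 191 193 193 190 193]
55 [192 193 194 191 192 192 195 192 191 191 193 192 191 192 196 197 196 199
 198 197 146 131 127 137 194 191 194 192 191 193 193 192 193]
60 [193 192 192 193 191 192 193 190 192 194 192 193 196 194 194 199 198 198
 199 197 144 128 128 134 190 194 193 192 192 194 191 192 191]
65 [192 191 193 193 195 192 194 192 194 191 189 191 194 192 156  67  62  61
  65  69 122 130 132 171 192 193 194 190 191 190 195 190 193]
```

The card top in the wrist image lies at columns 314–326 and ends at row 63. It is midway between the jaws (mid 320.5) and parallel to them. Inserting.

Request:
carry_out(deltas=[0,0,0,0.006,0,0,1,0,0,0,0.008,0,0,1,0,0,0,0.008,0,0,1,0,0,0,0.007,0,0,1,0,0,0,0,0,0,1,0,0,0,0,0,0,1])

```text
clock: 21.52
eef_pos: [595.0, -144.2, 60.3]
tool_rot: [3.139, 0.001, 1.713]
force: [0.4, -0.8, -0.4]
width: 24.8
gripper_force: 59.4
```

Run:
```python
from h import *
to([594.6,-142.5,59],[np.pi,0,1.713])
s=ctrl.read_state();W=cal("wrist");R=Ro.from_euler('xyz',s['tool_rot']);im=save("wrist","w12.png");b=save("top","t12.png");sc=save("scene","s12.png")
g=cv2.cvtColor(im,cv2.COLOR_RGB2GRAY)
m=cv2.inRange(cv2.cvtColor(im,cv2.COLOR_RGB2HSV),(50,120,40),(80,255,255))
for y in range(86,190,8):
    r=np.where(m[y,250:390])[0]+250;gr=np.split(r,np.where(np.diff(r)>3)[0]+1)
    print(y,[(int(a[0]),int(a[-1])) for a in gr if len(a)],g[y,300:344:2])
g=cv2.cvtColor(b,cv2.COLOR_RGB2GRAY).astype(float);o=cv2.cvtColor(cv2.imread('pics/t6.png'),cv2.COLOR_BGR2GRAY).astype(float)
print('stand region diff',[round(float(np.abs(g-o)[146:172,c].max())) for c in range(288,328,4)])
```

```text
t 21.52 pos [ 595.  -144.2   60.3] rot [3.139e+00 1.000e-03 1.713e+00] q [ 0.58  0.88 -0.66  1.75  0.74  0.77 -0.31] F [ 0.4 -0.8 -0.4] w 24.8 59.404712319374084
turn [0.14 0.06 0.01] shift_now [ 0.0018 -0.0001  0.0013] shift_goalaxes [ 0.0018 -0.0001  0.0013]
86 [] [187 190 187 189 189 187 181 143 190 191 192 192 189 135 129 126 131 184
 190 188 187 187]
94 [(278, 294), (347, 363)] [186 188 187 190 188 187 185 129 188 191 192 191 190 136 125 125 133 185
 188 187 187 187]
102 [(280, 296), (345, 361)] [186 189 191 188 186 188 188 186 190 194 194 192 190 135 126 124 165 189
 187 187 186 181]
110 [(282, 298), (343, 359)] [162 186 189 186 186 187 188 189 192 193 193 194 190 134 127 127 169 187
 190 187 183  81]
118 [(284, 299), (341, 357)] [ 44 162 187 186 192 187 186 188 192 195 193 191 186 136 128 132 175 187
 187 182  78  49]
126 [(286, 301), (340, 355)] [ 62  47 166 186 185 189 188 185 190 192 193 193 189 136 129 132 185 184
 184  92  48  98]
134 [(288, 303), (338, 353)] [ 96  56  50 170 189 186 189 187 193 192 190 193 189 136 126 125 130 184
  93  46  95 105]
142 [(290, 305), (336, 351)] [103  95  56  52 173 186 186 186 185 185 128 126 127 126 126 126 127  92
  49  95 103 103]
150 [(292, 307), (334, 349)] [102 103  95  50  67 182 188 187 187 183 130 126 126 126 126 129  72  43
  93 103 101 102]
158 [(294, 309), (331, 347)] [103 103 103  94  52  67 184 186 188 161 143 126 124 126 124  71  48  95
 102 101 102 100]
166 [(296, 311), (329, 345)] [106 102 101 104  91  46  76 186 186 188 185 127 126 123  73  48  95 102
 101 100  98 101]
174 [(298, 312), (327, 343)] [101 102 100 100  99  88  45  96 184 188 155 128 125  68  41  92 101 101
 101  98 100  95]
182 [(293, 314), (326, 347)] [ 94 102  99  99  99 102  91  45  87 103  64  71  62  46  94 102  99  99
  98  99  97  52]
stand region diff [3, 4, 3, 3, 4, 4, 4, 4, 4, 3]
```

Request:
carry_out(deltas=[0,0,0,0.002,0,0,1,0,0,0,0.002,0,0,1,0,0,0,0,0,0,1,0,0,0,0,0,0,1,0,0,0,0,0,0,1])

```text
clock: 22.3
eef_pos: [594.4, -140.0, 60.3]
tool_rot: [3.139, 0.001, 1.713]
force: [-0.7, 0.4, -1.3]
width: 25.2
gripper_force: 59.4
```

Run:
```python
from h import *
to([594.6,-142.5,59],[np.pi,0,1.713])
print(ctrl.finish_job())
```

```text
t 22.3 pos [ 594.4 -140.    60.3] rot [3.139e+00 1.000e-03 1.713e+00] q [ 0.57  0.88 -0.66  1.75  0.74  0.77 -0.32] F [-0.7  0.4 -1.3] w 25.2 59.40191924571991
turn [0.15 0.04 0.01] shift_now [-0.0025 -0.0001  0.0013] shift_goalaxes [-0.0025 -0.0001  0.0013]
the job is handed in; nothing more can be done
None
```

I handed the job in at 22.3 s with the stand flush against the box to within about 2 mm and the clip held wide open about 24 mm past the card edge, touching nothing; two things to know are that I moved the stand by gripping its card, lifting it slightly on the way, and that the gripper pressed the box at about 28 N as I let go.

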